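# Take a finished shutter slat out of the painting jig

### The job

Lift the orange-handled hold-down weight off the green slat and stand it in the middle of the cork pad; then slide the slat along the jig until its near end overhangs the open end by about 55 mm, without letting it drop. Pick it up by that overhang and lay it, green side up and without letting it fall, squarely across the rack's two bars, centred on the yellow bands. Leave the white slat, the jar, the sanding block and the brush where they are.

Things in the scene. Friction and masses are not known exactly. Their poses are not given: they have to be found in the camera images.
- slat: thin wooden louvre slat, green on top, bare wood below, 180 mm long (its x) x 56 mm wide (its y) x 5 mm thick, about 45 g. It lies in the jig's channel between the two rails, its x along the jig's x. Closed fingers pressed on it (5 N or more) drag it by friction. Origin: centre of the underside
- weight: hold-down weight, about 0.55 kg, resting on the slat: a dark steel block 70 mm long (its x) x 46 mm wide (its y) x 24 mm tall with an orange upright grip bar on top, 60 mm long (its x), 18 mm thick (its y) and 32 mm tall, from 24 to 56 mm above the underside. Origin: centre of the underside
- jig: fixed plywood painting jig, 240 mm long (its x, -120 to +120 mm), 100 mm wide. Flat bed 60 mm above the table, closed by a red stop at +x. Aluminium rails 20 mm wide on both sides leave a channel 60 mm wide; their tops are 68 mm above the table, 3 mm above the slat's top, so its sides cannot be reached inside the jig. Origin: centre of the jig on the table
- open_end (a point): middle of the bed's edge at the jig's open end (jig x = -120 mm, the end nearest the robot), 60 mm above the table; beyond it is a free drop to the table. The slat slides out here, towards the jig's -x; axes as the jig's
- rack: fixed low rack: two level dark steel bars along its y, 220 mm long, 12 mm square, at x = -32 and +32 mm, tops 60 mm above the table, free space outside them. The empty place is centred at y = +50 mm, marked by yellow bands 56 mm wide on both bars; a slat lies there with its x along the rack's x. Origin: centre of the rack on the table
- place (a point): centre of the rack's empty place, at the height of the bars' tops; axes as the rack's
- pad: fixed cork pad on the table between jig and rack, 110 mm (its x) x 78 mm (its y), 4 mm thick. Origin: centre of its underside
- white_slat: finished white slat, same size as the green one, lying across the rack's bars 50 mm to the other side of the rack's centre (rack y = -50 mm). Leave alone. Origin: centre of its underside
- jar: glass jar with a green lid, 64 mm across, 85 mm tall. Leave alone. Origin: centre of underside
- sanding_block: cork sanding block, 100 x 60 x 28 mm, on the robot's right. Leave alone. Origin: centre of underside
- brush: paint brush, about 200 mm long, lying on the robot's left. Leave alone. Origin: middle of its underside
There are look-alikes about, which are no part of the job. What is meant by the weight is not blue or pink, and is the smaller of those in its own colour.

How it is judged:
By the outcome, as a careful person would: the job done as asked, in the order asked, and still so for the second after the job is handed in, with the robot touching nothing.
It also fails if it takes over 64 s, if anything falls off the work surface, if the arm or the gripper's body presses on something with over 40 N, if the wrist force passes 120 N, or if a joint passes its speed limit or range.

### The arm

A 6-joint arm with a two-finger parallel gripper is mounted at the origin on the work surface. World frame = base frame: x ahead of the robot, y to its left, z up, the work surface at z = 0. Lengths are in m, angles in degrees, forces in N, time in s.
With the tool pointing down it reaches from about 0.275 to 0.75 m from the base axis. Payload 10.2 kg.
Tool frame: the origin (TCP) lies on the centre line of the jaws, within the pads' length; the fingertips stand 22 mm ahead of it and the grasp point (between the pads) lies 3 mm ahead of it; z points along the fingers, y is the line along which they close (so a half turn about z gives the same grasp; the last joint's range is limited). The gripper opens to 88 mm and grips with 3 to 60 N. Pads are 18 mm wide; open, the fingers measure 123 mm over their backs; the gripper's body (75 mm by 187 mm) begins 45 mm behind the grasp point.
Start: joints at [61.914, 17.928, 85.812, -0, 76.261, -12.8], TCP at [0.138, 0.506, 0.261] pointing down, gripper open.
Joint ranges: [-168.41, 168.41], [-55.51, 124.54], [10.69, 146.95], [-70.63, 250.63], [1, 178], [-165.06, 165.06]. Speed limits (degrees/s): [136.94, 136.94, 172.46, 180, 180, 180].

### API

Orientations are given as [roll, pitch, yaw] about the fixed x, y, z axes, in that order (R = Rz(yaw) Ry(pitch) Rx(roll)).
In Python, from rig import arm gives the robot as it stands. The module is installed in compiled form; this text tells all that it offers.
- The arm moves only by the tool play_rows, never from a script. Its argument "steps" is text: rows parted by semicolons, each of 7 numbers parted by spaces: the shift along the tool's x, y, z normalised to -1 to 1, where 1 is 750 mm, then the turn, a rotation vector about the tool's x, y, z normalised to -1 to 1, where 1 is 60 degrees, then the closure, from 0 (fully open) to 1 (shut). A call has 1 to 10 rows; each row is the pose to reach, as a shift and turn from the pose commanded when the call began, along the tool's axes at that moment; what a row does not reach only later rows make up. A row lasts 1/12 s, in which the tool goes at most 41.7 mm and 7.16 degrees, less where a joint would pass 70% of its speed; a pose out of reach is approached as far as the arm can. A call with a number of a shift or a turn outside -1 to 1 is refused whole. A call with a gripper value outside its range is refused whole. The fingers move at their own pace and stop on an object; the grip force is fixed at half the most. Time passes only in rows, so rows that repeat a pose let the fingers close. It gives the time, the measured TCP pose, the force, the opening and the grip force at its end, in the units of the state.
- arm.get_state(): the state, without advancing time (a new reading comes with each control period).
- arm.get_image(name): name is "scene" or "side" or "wrist"; returns a dict with "image" (384x512x3 uint8, red, green, blue), "fx", "fy", "cx", "cy" (pixels), "R" (3x3) and "t" (3): a world point X has camera coordinates R X + t. Camera axes: x right, y down, z forward; pixel columns grow to the right and rows downward; lengths in m; the calibration is good to about 2 mm. A picture is of the moment at which its call begins. There is no depth.
- arm.job_done(): hands the job in; it is judged then, once.
The state is a dict: "time_s": time; "joints": joint angles; "joint_vel": joint speeds; "joint_efforts": joint torques, N m; "tool_pos": TCP position; "eef_rot": TCP orientation; "contact_force": force on the tool from outside, world axes, zero at the start; "wrist_torque": the same for the moment, N m; "width": opening from 0.0 (shut) to 1.0 (fully open); "finger_force": force on a finger pad.
Only numpy, scipy, OpenCV 4.12 (cv2) and the standard library are available. Lean on these libraries where they do the work, as an engineer would, in place of code of your own. Each camera call takes 0.05 s, during which the arm holds its last target. There are 200 camera calls.

## Working session

There is one attempt and no reset: what is moved stays moved. The work goes in short steps, Python scripts to look and compute and a tool call to move; the robot and the scene stay as the last step left them, time stands still between calls to the robot, and variables do not carry over. Pictures are saved under pics/ and viewed, at most 12 in all, crops included, and the job is handed in when it is done.

Besides the shell and the picture viewer there is one more tool, called after "Emit:" as name(argument=value, ...), one argument or row to a line, values as JSON. play_rows: Moves the arm, as the interface text tells. Its arguments: {"type":"object","properties":{"steps":{"type":"string"}},"required":["steps"]}

```bash
mkdir -p pics
cat > h.py <<'E'
import numpy as np, cv2
from rig import arm
def snap(n,f):
    d=arm.get_image(n); cv2.imwrite(f'pics/{f}.png',d['image'][:,:,::-1]); np.savez(f'pics/{f}.npz',**d); return d
def ray(d,px,z):
    R=np.array(d['R']);t=np.array(d['t']);c=-R.T@t
    v=R.T@np.array([(px[0]-d['cx'])/d['fx'],(px[1]-d['cy'])/d['fy'],1.]); return c+v*(z-c[2])/v[2]
def proj(d,X):
    p=np.array(d['R'])@np.array(X)+np.array(d['t']); return [d['fx']*p[0]/p[2]+d['cx'],d['fy']*p[1]/p[2]+d['cy']]
E
python3 - <<'E'
from h import *
for n in('scene','side','wrist'):
    d=snap(n,n+'0'); R=np.array(d['R']); print(n,-R.T@d['t'],R[2])
a=cv2.imread('pics/scene0.png')
s=arm.get_state();print(s)
E
```

```text
scene [0.92357269 0.59045351 0.83341926] [-0.34734818 -0.55957849 -0.75247668]
side [ 0.04241972 -0.56750177  0.63072568] [ 0.55497421  0.5848828  -0.59153676]
wrist [0.07269353 0.52482796 0.38442383] [ 0.2515353  -0.07112682 -0.96523104]
{'time_s': 0.15, 'joints': array([ 6.19142242e+01,  1.79536993e+01,  8.58423846e+01,  9.44798838e-04,
        7.62613545e+01, -1.27995379e+01]), 'joint_vel': array([-0.01991211, -0.07707197, -0.10391499, -0.08350096,  0.05983909,
       -0.04314772]), 'joint_efforts': array([ 4.47081466e-04, -4.02306426e+01, -2.52312773e+01,  6.93957810e-02,
        3.44552449e-02, -5.05776541e-05]), 'tool_pos': array([0.13834172, 0.50628366, 0.26028875]), 'eef_rot': array([-1.79944192e+02, -1.36196741e-02,  1.64713531e+02]), 'contact_force': array([0.1030101 , 0.0871947 , 0.88253023]), 'wrist_torque': array([-0.01328759,  0.03846735,  0.03269567]), 'finger_force': 0.0, 'width': 1.0022831131033674}
```

View pics/scene0.png

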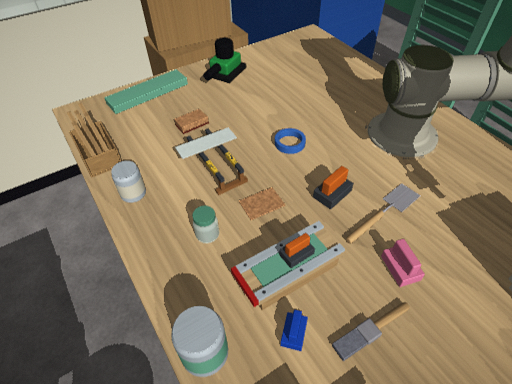

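View pics/side0.png

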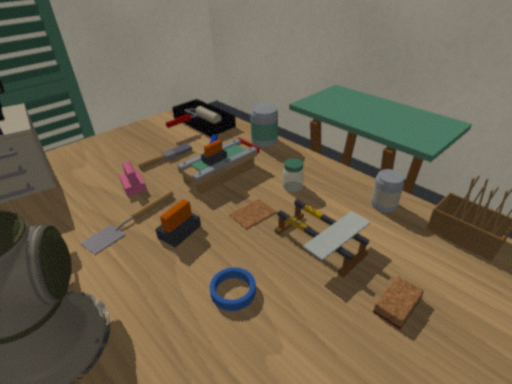

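The scene picture shows the jig at about (290,262), with the small orange weight on its slat at (298,250), the pad at (262,203) and the rack at (212,160), its yellow bands at (203,167)/(232,157). The larger orange weight at (335,187) is a look-alike. The side view agrees. I'll make rough estimates first, then look from close by.

```bash
python3 - <<'E'
from h import *
d=dict(np.load('pics/scene0.npz')); e=dict(np.load('pics/side0.npz'))
for n,p,z in [('stopL',(233,268),.068),('stopR',(256,302),.068),('openL',(320,225),.068),('openR',(343,248),.068),('wt top',(297,243),.12),('pad',(262,203),.004),('big',(335,180),.06),('jar lid',(204,215),.085),('band1',(205,167),.06),('band2',(231,158),.06),('white',(206,142),.065),]:
    print(n,ray(d,p,z).round(3))
for n,p,z in [('wt',(213,147),.12),('pad',(254,213),.004),('white',(337,234),.065)]: print('side',n,ray(e,p,z).round(3))
E
python3 - <<'E'
import cv2
a=cv2.imread('pics/scene0.png')[110:310,160:360]
cv2.imwrite('pics/c.png',cv2.resize(a,(600,600),interpolation=cv2.INTER_CUBIC))
E
```

```text
stopL [0.741 0.173 0.068]
stopR [0.742 0.271 0.068]
openL [0.5   0.186 0.068]
openR [0.497 0.268 0.068]
wt top [0.603 0.224 0.12 ]
pad [0.553 0.002 0.004]
big [0.365 0.082 0.06 ]
jar lid [0.731 0.013 0.085]
band1 [ 0.642 -0.161  0.06 ]
band2 [ 0.561 -0.153  0.06 ]
white [ 0.592 -0.251  0.065]
side wt [0.583 0.196 0.12 ]
side pad [ 0.552 -0.01   0.004]
side white [ 0.586 -0.256  0.065]
```

View pics/c.png

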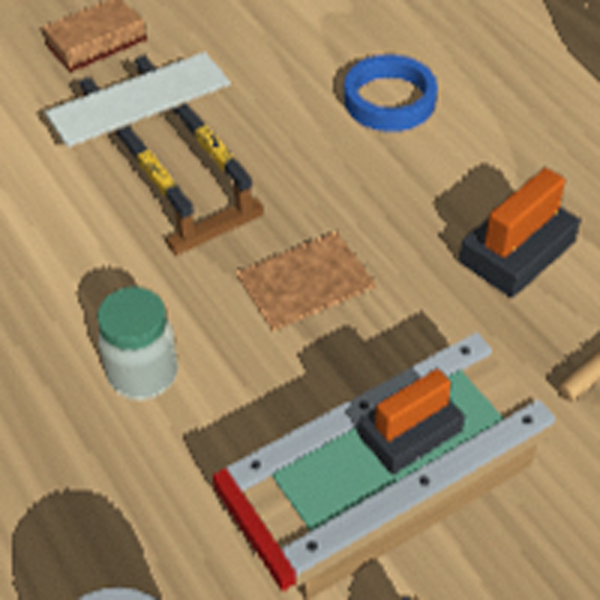

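Crop (3x, offset 160,110): the jig's stop runs (222,472)–(290,585) and its rail ends are at (480,335) and (554,418). The slat's near end is (460,372)–(500,414) and its far end (275,483)–(312,525). The pad's corners are (237,272), (338,233), (374,284) and (277,328). The white slat's corners are (45,113), (207,53), (230,82) and (70,145).

```bash
cat >> h.py <<'E'
def fit(d,pts,sc=1,off=(0,0)):
    "pts: list (local xyz, crop px); returns x,y,yaw deg, rms px"
    from scipy.optimize import least_squares
    L=np.array([p[0] for p in pts],float);P=np.array([p[1] for p in pts])/sc+np.array(off)
    def f(q):
        c,s=np.cos(q[2]),np.sin(q[2])
        return np.ravel([np.array(proj(d,[q[0]+c*l[0]-s*l[1],q[1]+s*l[0]+c*l[1],l[2]]))-p for l,p in zip(L,P)])
    best=min((least_squares(f,[.55,0,a],loss='soft_l1') for a in(0,1.,-1.)),key=lambda r:r.cost)
    return best.x[:2].round(4),np.degrees(best.x[2]).round(2),np.sqrt(np.mean(best.fun**2)).round(2)
E
python3 - <<'E'
from h import *
d=dict(np.load('pics/scene0.npz')); o=(160,110)
print('jig',fit(d,[((-.12,-.05,.068),(478,335)),((-.12,-.03,.068),(491,352)),((-.12,.03,.068),(540,402)),((-.12,.05,.068),(554,418))],3,o))
print('slat',fit(d,[((-.09,-.028,.065),(460,372)),((-.09,.028,.065),(500,414)),((.09,-.028,.065),(275,483)),((.09,.028,.065),(312,525))],3,o))
print('pad',fit(d,[((.055,-.039,.004),(237,272)),((-.055,-.039,.004),(338,233)),((-.055,.039,.004),(374,284)),((.055,.039,.004),(277,328))],3,o))
print('white',fit(d,[((.09,-.028,.065),(45,113)),((-.09,-.028,.065),(207,53)),((-.09,.028,.065),(230,82)),((.09,.028,.065),(70,145))],3,o))
print('grip',fit(d,[((.03,-.009,.121),(375,404)),((-.03,-.009,.121),(440,370)),((-.03,.009,.121),(450,383)),((.03,.009,.121),(384,418))],3,o))
for n,p in[('stop',(222,472)),('stop',(290,585)),('open',(491,352)),('open',(554,418))]: print(n,ray(d,np.array(p)/3+o,.068).round(4))
E
```

```text
jig (array([0.6162, 0.2242]), np.float64(-0.46), np.float64(0.43))
slat (array([0.6175, 0.222 ]), np.float64(0.92), np.float64(1.39))
pad (array([0.5515, 0.0015]), np.float64(-4.19), np.float64(0.75))
white (array([ 0.5908, -0.2481]), np.float64(-1.84), np.float64(0.34))
grip (array([0.5994, 0.2213]), np.float64(-2.1), np.float64(0.69))
stop [0.7386 0.1727 0.068 ]
stop [0.744  0.2778 0.068 ]
open [0.4973 0.196  0.068 ]
open [0.4964 0.273  0.068 ]
```

```bash
cat >> h.py <<'E'
from scipy.spatial.transform import Rotation as Ro
def go(p,yaw,pose=None,roll=180,pitch=0):
    "shift/turn row from current measured (or given) pose"
    s=arm.get_state(); p0,e0=pose if pose else (s['tool_pos'],s['eef_rot'])
    R=Ro.from_euler('xyz',e0,degrees=True);T=Ro.from_euler('xyz',[roll,pitch,yaw],degrees=True)
    print('t',round(s['time_s'],2),'row',(R.inv().apply(np.array(p)-p0)/.75).round(4),((R.inv()*T).as_rotvec(degrees=True)/60).round(4),'F',s['contact_force'].round(1),'pos',s['tool_pos'].round(4),s['eef_rot'].round(2),'w',round(s['width'],3))
E
python3 - <<'E'
from h import *
go([.6,.222,.25],179)
E
```

```text
t 0.15 row [-0.6937 -0.2033  0.0138] [-0.0009 -0.0003 -0.2381] F [0.1 0.1 0.9] pos [0.1383 0.5063 0.2603] [-1.7994e+02 -1.0000e-02  1.6471e+02] w 1.002
```

Emit:
play_rows(
  steps="-0.694 -0.203 0.014 0 0 -0.238 0;-0.694 -0.203 0.014 0 0 -0.238 0;-0.694 -0.203 0.014 0 0 -0.238 0;-0.694 -0.203 0.014 0 0 -0.238 0;-0.694 -0.203 0.014 0 0 -0.238 0;-0.694 -0.203 0.014 0 0 -0.238 0;-0.694 -0.203 0.014 0 0 -0.238 0;-0.694 -0.203 0.014 0 0 -0.238 0;-0.694 -0.203 0.014 0 0 -0.238 0;-0.694 -0.203 0.014 0 0 -0.238 0",
)

```text
time_s: 0.98
tool_pos: [0.4865, 0.2919, 0.2527]
eef_rot: [-180.0, -0.0, 179.0]
contact_force: [0.9, 0.6, 0.6]
width: 1.002
finger_force: 0.0
```

Run:
```python
from h import *
go([.6,.222,.25],179)
```

```text
t 0.98 row [-0.153  -0.0905  0.0035] [-0.0001 -0.0003 -0.0003] F [0.9 0.6 0.6] pos [0.4865 0.2919 0.2527] [-1.8000e+02 -2.0000e-02  1.7898e+02] w 1.002
```

Emit:
play_rows(
  steps="-0.143 -0.085 0.003 0 0 0 0;-0.143 -0.085 0.003 0 0 0 0;-0.143 -0.085 0.003 0 0 0 0;-0.143 -0.085 0.003 0 0 0 0;-0.143 -0.085 0.003 0 0 0 0;-0.143 -0.085 0.003 0 0 0 0",
)

```text
time_s: 1.48
tool_pos: [0.5906, 0.2281, 0.2502]
eef_rot: [180.0, -0.1, 179.0]
contact_force: [-0.1, 0.4, -0.7]
width: 0.998
finger_force: 0.0
```

Run:
```python
from h import *
d=snap('wrist','w1')
go([.6,.222,.25],179)
print(proj(d,[.6,.222,.121]))
```

```text
t 1.53 row [-0.013  -0.0085  0.0008] [ 0.0002 -0.0005  0.0008] F [-0.3 -0.7 -0.3] pos [0.5903 0.2286 0.2506] [ 1.7999e+02 -3.0000e-02  1.7905e+02] w 0.997
[np.float64(250.72083807286612), np.float64(198.71234388123844)]
```

View pics/w1.png

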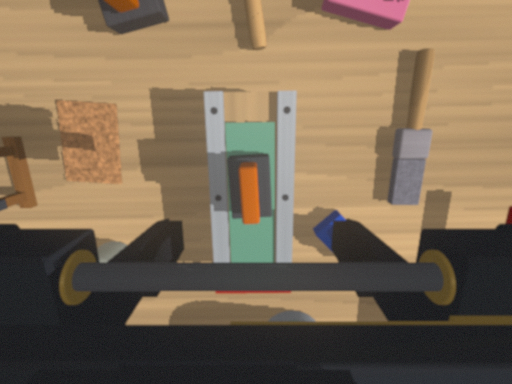

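The wrist view shows the jig's open end at row 92, columns 205–295, and the slat's near end at row 123, columns 226–274. The grip bar's top runs from (238,164)/(257,163) to (241,223)/(260,221). The pad's corners are (56,100), (116,102), (122,183) and (64,181).

Run:
```python
from h import *
d=dict(np.load('pics/w1.npz'))
print('jig',fit(d,[((-.12,-.05,.068),(205,92)),((-.12,-.03,.068),(223,92)),((-.12,.03,.068),(277,92)),((-.12,.05,.068),(295,92))]))
for n,p,z in [('railL',(209.5,260),.068),('openmid',(250,92),.068),('slatL',(226,123),.065),('slatR',(274,123),.065),('wfar',(241,223),.121),('wfar2',(260,221),.121),('wn1',(238,164),.121),('wn2',(257,163),.121)]: print(n,ray(d,p,z).round(4))
print('pad',fit(d,[((-.055,-.039,.004),(56,100)),((-.055,.039,.004),(116,102)),((.055,.039,.004),(122,183)),((.055,-.039,.004),(64,181))]))
print('grip',fit(d,[((-.03,-.009,.121),(238,163)),((-.03,.009,.121),(257,162)),((.03,.009,.121),(260,221)),((.03,-.009,.121),(241,223))]))
# edges of orange top by segmentation
im=cv2.cvtColor(d['image'],cv2.COLOR_RGB2HSV)[140:240,220:280]
m=((im[...,0]<18)&(im[...,1]>150)&(im[...,2]>90)).astype(np.uint8); ys,xs=np.nonzero(m); print(xs.min()+220,xs.max()+220,ys.min()+140,ys.max()+140)
print([ (r+140,np.nonzero(m[r])[0][[0,-1]]+220) for r in range(100) if m[r].sum()>3][::8])
```

```text
jig (array([0.6157, 0.2203]), np.float64(-0.95), np.float64(0.75))
railL [0.6971 0.1658 0.068 ]
openmid [0.4957 0.2223 0.068 ]
slatL [0.5278 0.1945 0.065 ]
slatR [0.5287 0.2484 0.065 ]
wfar [0.6256 0.2115 0.121 ]
wfar2 [0.6237 0.2309 0.121 ]
wn1 [0.5651 0.2106 0.121 ]
wn2 [0.5644 0.2288 0.121 ]
pad (array([ 5.524e-01, -1.000e-04]), np.float64(-4.13), np.float64(1.06))
grip (array([0.5941, 0.2205]), np.float64(1.56), np.float64(0.55))
239 259 163 222
[(165, array([242, 255])), (173, array([239, 256])), (181, array([240, 257])), (189, array([240, 257])), (197, array([241, 258])), (205, array([242, 258])), (213, array([242, 259])), (221, array([244, 258]))]
```

Run:
```python
from h import *
go([.595,.2205,.16],181.5)
go([.595,.2205,.114],181.5)
```

```text
t 1.53 row [-0.0065 -0.0107  0.1208] [ 0.0002 -0.0004 -0.0408] F [-0.3 -0.7 -0.3] pos [0.5903 0.2286 0.2506] [ 1.7999e+02 -3.0000e-02  1.7905e+02] w 0.997
t 1.53 row [-0.0065 -0.0107  0.1822] [ 0.0002 -0.0004 -0.0408] F [-0.3 -0.7 -0.3] pos [0.5903 0.2286 0.2506] [ 1.7999e+02 -3.0000e-02  1.7905e+02] w 0.997
```

Emit:
play_rows(
  steps="-0.0065 -0.0107 0.06 0 0 -0.041 0;-0.0065 -0.0107 0.11 0 0 -0.041 0;-0.0065 -0.0107 0.15 0 0 -0.041 0;-0.0065 -0.0107 0.17 0 0 -0.041 0;-0.0065 -0.0107 0.182 0 0 -0.041 0;-0.0065 -0.0107 0.182 0 0 -0.041 0;-0.0065 -0.0107 0.182 0 0 -0.041 0;-0.0065 -0.0107 0.182 0 0 -0.041 0",
)

```text
time_s: 2.2
tool_pos: [0.5963, 0.2202, 0.116]
eef_rot: [180.0, 0.2, -178.5]
contact_force: [0.2, 0.8, 0.6]
width: 1.0
finger_force: 0.0
```

Emit:
play_rows(
  steps="0 0 0 0 0 0 1;0 0 0 0 0 0 1;0 0 0 0 0 0 1;0 0 0 0 0 0 1;0 0 0 0 0 0 1;0 0 0 0 0 0 1;0 0 0 0 0 0 1;0 0 0 0 0 0 1;0 0 0 0 0 0 1;0 0 0 0 0 0 1",
)

```text
time_s: 3.03
tool_pos: [0.5959, 0.2197, 0.1141]
eef_rot: [180.0, 0.0, -178.5]
contact_force: [0.0, -0.1, 0.7]
width: 0.265
finger_force: 0.0
```

Emit:
play_rows(
  steps="0 0 0 0 0 0 1;0 0 0 0 0 0 1;0 0 0 0 0 0 1;0 0 0 0 0 0 1;0 0 0 0 0 0 1",
)

```text
time_s: 3.45
tool_pos: [0.5959, 0.2196, 0.1141]
eef_rot: [-180.0, -0.0, -178.6]
contact_force: [0.8, -0.5, 0.3]
width: 0.202
finger_force: 30.0
```

Gripped at 17.8 mm. I'll lift it slowly, then carry it over.

Emit:
play_rows(
  steps="0 0 -0.02 0 0 0 1;0 0 -0.05 0 0 0 1;0 0 -0.08 0 0 0 1;0 0 -0.11 0 0 0 1;0 0 -0.11 0 0 0 1;0 0 -0.11 0 0 0 1",
)

```text
time_s: 3.95
tool_pos: [0.5957, 0.2197, 0.196]
eef_rot: [180.0, -0.0, -178.5]
contact_force: [0.5, -0.0, -6.6]
width: 0.2
finger_force: 30.0
```

Run:
```python
from h import *
go([.5525,.0005,.19],176)
```

```text
t 3.95 row [ 0.0651 -0.2907  0.008 ] [ 0.0001 -0.0001  0.091 ] F [ 0.5 -0.  -6.6] pos [0.5957 0.2197 0.196 ] [ 180.     -0.   -178.54] w 0.2
```

Emit:
play_rows(
  steps="0.009 -0.040 0.008 0 0 0.013 1;0.018 -0.081 0.008 0 0 0.03 1;0.028 -0.125 0.008 0 0 0.05 1;0.037 -0.166 0.008 0 0 0.07 1;0.046 -0.207 0.008 0 0 0.091 1;0.056 -0.249 0.008 0 0 0.091 1;0.062 -0.275 0.008 0 0 0.091 1;0.0645 -0.2905 0.008 0 0 0.091 1;0.0645 -0.2905 0.008 0 0 0.091 1;0.0645 -0.2905 0.008 0 0 0.091 1",
)

```text
time_s: 4.78
tool_pos: [0.5527, 0.001, 0.1894]
eef_rot: [180.0, -0.1, 176.0]
contact_force: [-0.7, 0.2, -5.4]
width: 0.204
finger_force: 30.0
```

Run:
```python
from h import *
go([.553,.0005,.0545],176)
d=snap('scene','s2'); a=d['image'][140:240,210:320,::-1]; 
e=snap('side','d2'); b=e['image'][150:250,200:310,::-1]
cv2.imwrite('pics/s2c.png',cv2.resize(np.hstack([a,b]),None,fx=3.6,fy=3.6,interpolation=cv2.INTER_CUBIC))
```

```text
t 4.78 row [-0.0007 -0.0007  0.1799] [ 0.0007 -0.0019 -0.0007] F [-0.7  0.2 -5.4] pos [0.5527 0.001  0.1894] [ 1.7996e+02 -1.1000e-01  1.7596e+02] w 0.204
```

Emit:
play_rows(
  steps="0 0 0.04 0 0 0 1;0 0 0.08 0 0 0 1;0 0 0.12 0 0 0 1;0 0 0.15 0 0 0 1;0 0 0.168 0 0 0 1;0 0 0.174 0 0 0 1;0 0 0.178 0 0 0 1;0 0 0.180 0 0 0 1;0 0 0.180 0 0 0 1;0 0 0.180 0 0 0 1",
)

```text
time_s: 5.72
tool_pos: [0.5535, 0.0007, 0.0565]
eef_rot: [-180.0, 0.1, 176.0]
contact_force: [0.6, -0.0, -4.8]
width: 0.2
finger_force: 30.0
```

Emit:
play_rows(
  steps="0 0 0.001 0 0 0 1;0 0 0.002 0 0 0 1;0 0 0.003 0 0 0 1;0 0 0.003 0 0 0 1",
)

```text
time_s: 6.05
tool_pos: [0.553, 0.0006, 0.0534]
eef_rot: [180.0, 0.0, 176.0]
contact_force: [-0.0, 0.5, -6.2]
width: 0.202
finger_force: 30.0
```

Emit:
play_rows(
  steps="0 0 0.001 0 0 0 1;0 0 0.002 0 0 0 1;0 0 0.002 0 0 0 1;0 0 0.002 0 0 0 1",
)

```text
time_s: 6.38
tool_pos: [0.5532, 0.0007, 0.0531]
eef_rot: [-180.0, 0.0, 176.0]
contact_force: [-4.5, 1.8, 7.2]
width: 0.2
finger_force: 30.0
```

Contact. I'll release and rise.

Emit:
play_rows(
  steps="0 0 0 0 0 0 0.5;0 0 0 0 0 0 0.5;0 0 0 0 0 0 0.5;0 0 0 0 0 0 0.5;0 0 0 0 0 0 0.5;0 0 0 0 0 0 0.5;0 0 0 0 0 0 0.5",
)

```text
time_s: 6.97
tool_pos: [0.5531, 0.0006, 0.0519]
eef_rot: [180.0, 0.0, 176.0]
contact_force: [0.2, 0.8, -0.2]
width: 0.499
finger_force: 0.0
```

Emit:
play_rows(
  steps="0 0 -0.05 0 0 0 0.5;0 0 -0.10 0 0 0 0.5;0 0 -0.15 0 0 0 0.5;0 0 -0.2 0 0 0 0.5;0 0 -0.22 0 0 0 0.5;0 0 -0.22 0 0 0 0.5",
)

```text
time_s: 7.47
tool_pos: [0.5543, 0.0004, 0.2209]
eef_rot: [-179.9, 0.4, 176.0]
contact_force: [0.0, 0.2, 0.8]
width: 0.498
finger_force: 0.0
```

Run:
```python
from h import *
w=snap('wrist','w3')
go([.60,.22,.13],179)
```

```text
t 7.52 row [-0.0411  0.2963  0.1175] [-0.0005  0.003  -0.0501] F [-0.5 -0.1 -0.8] pos [0.5535 0.0006 0.2181] [-179.97    0.18  176.  ] w 0.498
```

View pics/w3.png

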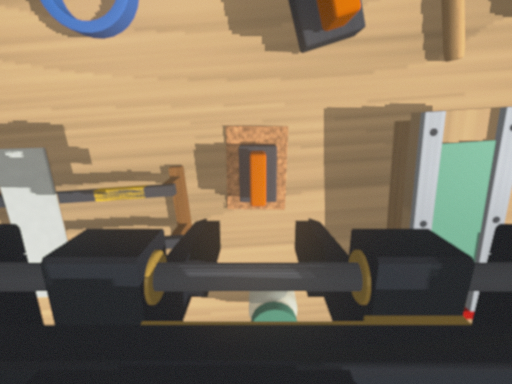

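The weight stands inside the pad: pad corners (227,126)–(286,208), block top (239,145)–(276,202), so it is well centred. Next I'll close the fingers over the slat and slide it.

Run:
```python
from h import *
d=dict(np.load('pics/w3.npz'))
print('pad',fit(d,[((-.055,-.039,.004),(227,126)),((-.055,.039,.004),(288,126)),((.055,.039,.004),(286,208)),((.055,-.039,.004),(227,208))]))
print('blk',fit(d,[((-.035,-.023,.028),(239,145)),((-.035,.023,.028),(276,145)),((.035,.023,.028),(276,201)),((.035,-.023,.028),(239,203))]))
print('slat end',ray(d,(440,144),.065),ray(d,(494,141),.065),'jig end',ray(d,(416,113),.068),ray(d,(443,112),.068),ray(d,(499,109),.068))
go([.63,.221,.2],179)
```

```text
pad (array([5.52e-01, 3.00e-04]), np.float64(-4.42), np.float64(0.91))
blk (array([0.5539, 0.0008]), np.float64(-3.4), np.float64(0.74))
slat end [0.52693234 0.19192555 0.065     ] [0.527644   0.24696757 0.065     ] jig end [0.4940736  0.16274548 0.068     ] [0.49495133 0.18931397 0.068     ] [0.49587613 0.24406204 0.068     ]
t 7.52 row [-0.0812  0.3004  0.0243] [-0.0005  0.003  -0.0501] F [-0.5 -0.1 -0.8] pos [0.5535 0.0006 0.2181] [-179.97    0.18  176.  ] w 0.498
```

Emit:
play_rows(
  steps="-0.0812 0.300 0.0243 0 0 -0.05 1;-0.0812 0.300 0.0243 0 0 -0.05 1;-0.0812 0.300 0.0243 0 0 -0.05 1;-0.0812 0.300 0.0243 0 0 -0.05 1;-0.0812 0.300 0.0243 0 0 -0.05 1;-0.0812 0.300 0.0243 0 0 -0.05 1;-0.0812 0.300 0.0243 0 0 -0.05 1;-0.0812 0.300 0.0243 0 0 -0.05 1;-0.0812 0.300 0.0243 0 0 -0.05 1;-0.0812 0.300 0.0243 0 0 -0.05 1",
)

```text
time_s: 8.35
tool_pos: [0.6293, 0.2196, 0.1981]
eef_rot: [-180.0, -0.1, 178.9]
contact_force: [0.2, -0.1, 0.2]
width: 0.006
finger_force: 0.0
```

Run:
```python
from h import *
go([.63,.2205,.092],179)
```

```text
t 8.35 row [-0.001   0.0013  0.1414] [-0.0004 -0.001  -0.0013] F [ 0.2 -0.1  0.2] pos [0.6293 0.2196 0.1981] [-1.7998e+02 -6.0000e-02  1.7892e+02] w 0.006
```

Emit:
play_rows(
  steps="-0.001 0.001 0.05 0 0 0 1;-0.001 0.001 0.09 0 0 0 1;-0.001 0.001 0.115 0 0 0 1;-0.001 0.001 0.13 0 0 0 1;-0.001 0.001 0.138 0 0 0 1;-0.001 0.001 0.141 0 0 0 1;-0.001 0.001 0.141 0 0 0 1;-0.001 0.001 0.141 0 0 0 1",
)

```text
time_s: 9.02
tool_pos: [0.6308, 0.2215, 0.0943]
eef_rot: [180.0, 0.1, 179.0]
contact_force: [-0.2, 0.2, 0.1]
width: 0.006
finger_force: 0.0
```

Emit:
play_rows(
  steps="0 0 0.002 0 0 0 1;0 0 0.004 0 0 0 1;0 0 0.005 0 0 0 1;0 0 0.006 0 0 0 1;0 0 0.006 0 0 0 1",
)

```text
time_s: 9.43
tool_pos: [0.6302, 0.2216, 0.0883]
eef_rot: [-180.0, -0.0, 179.0]
contact_force: [0.4, 1.0, 0.2]
width: 0.003
finger_force: 0.0
```

Emit:
play_rows(
  steps="0 0 0.001 0 0 0 1;0 0 0.002 0 0 0 1;0 0 0.003 0 0 0 1;0 0 0.003 0 0 0 1;0 0 0.003 0 0 0 1",
)

```text
time_s: 9.85
tool_pos: [0.6304, 0.2216, 0.0875]
eef_rot: [-180.0, 0.0, 179.0]
contact_force: [-4.2, -1.3, 9.6]
width: 0.004
finger_force: 4.5
```

Emit:
play_rows(
  steps="0.005 0 0.0013 0 0 0 1;0.015 0 0.0013 0 0 0 1;0.027 0 0.0013 0 0 0 1;0.039 0 0.0013 0 0 0 1;0.051 0 0.0013 0 0 0 1;0.063 0 0.0013 0 0 0 1;0.075 0 0.0013 0 0 0 1;0.085 0 0.0013 0 0 0 1;0.093 0 0.0013 0 0 0 1;0.093 0 0.0013 0 0 0 1",
)

```text
time_s: 10.68
tool_pos: [0.5616, 0.223, 0.0874]
eef_rot: [180.0, 0.3, 179.0]
contact_force: [-0.9, 0.1, 12.7]
width: 0.005
finger_force: 6.1
```

Run:
```python
from h import *
d=snap('wrist','w4'); s=snap('scene','s4'); print(arm.get_state()['contact_force'])
b=s['image'][200:310,225:355,::-1]
cv2.imwrite('pics/w4c.png',np.vstack([cv2.resize(d['image'][0:220,120:380,::-1],None,fx=1.5,fy=1.5)[:,:390],cv2.resize(b,(390,330)[:2])[:260]]))
e=np.vstack([cv2.resize(d['image'][60:240,150:350,::-1],(400,360)),cv2.resize(b,(400,240))]);cv2.imwrite('pics/w4c.png',e)
```

```text
[-1.81893417  0.04047652 13.42479244]
```

View pics/w4.png

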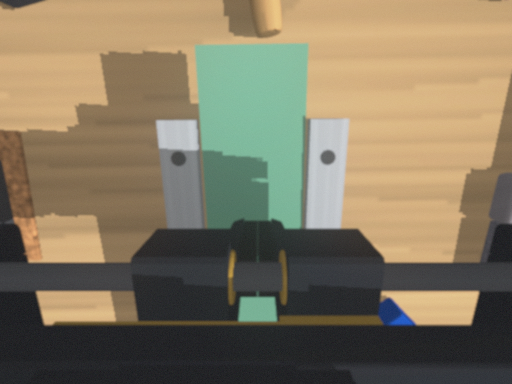

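The slat slid with the fingers: its near end is at (196,46)–(307,44) and the rail ends are at row 120.

Run:
```python
from h import *
d=dict(np.load('pics/w4.npz'))
for n,p,z in[('sL',(196,46),.065),('sR',(307,44),.065),('jL',(158,121),.068),('jL2',(198,120),.068),('jR',(308,119),.068),('jR2',(348,118),.068)]: print(n,ray(d,p,z).round(4))
```

```text
sL [0.4591 0.1951 0.065 ]
sR [0.4592 0.2499 0.065 ]
jL [0.4946 0.1733 0.068 ]
jL2 [0.4944 0.1941 0.068 ]
jR [0.4949 0.2511 0.068 ]
jR2 [0.4947 0.2717 0.068 ]
```

Emit:
play_rows(
  steps="0.006 0 0 0 0 0 1;0.013 0 0 0 0 0 1;0.02 0 0 0 0 0 1;0.026 0 0 0 0 0 1;0.026 0 0 0 0 0 1;0.026 0 0 0 0 0 1",
)

```text
time_s: 11.28
tool_pos: [0.5427, 0.2234, 0.0874]
eef_rot: [179.9, 0.3, 179.0]
contact_force: [2.0, -0.3, 12.8]
width: 0.003
finger_force: 6.0
```

Emit:
play_rows(
  steps="0 0 -0.005 0 0 0 1;0 0 -0.02 0 0 0 1;0 0 -0.06 0 0 0 1;0 0 -0.1 0 0 0 0;0 0 -0.13 0 0 0 0;0 0 -0.13 0 0 0 0;0 0 -0.13 0 0 0 0",
)

```text
time_s: 11.87
tool_pos: [0.5412, 0.2232, 0.1839]
eef_rot: [180.0, 0.1, 179.0]
contact_force: [-0.9, -0.8, -0.5]
width: 0.282
finger_force: 0.0
```

Run:
```python
from h import *
d=snap('wrist','w5'); go([.467,.223,.2],179)
```

```text
t 11.92 row [ 0.0983 -0.0019 -0.0233] [-0.0001 -0.0004 -0.    ] F [-0.4 -0.4  0.3] pos [0.5407 0.2231 0.1825] [-1.80e+02 -2.00e-02  1.79e+02] w 0.332
```

View pics/w5.png

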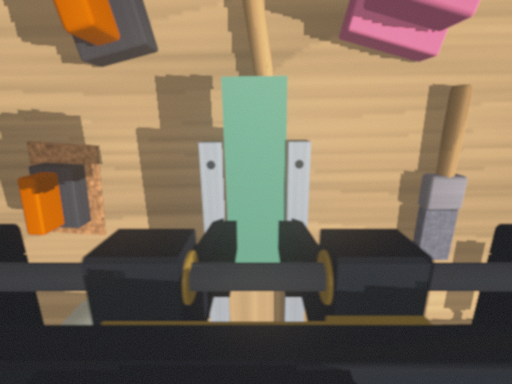

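Run:
```python
from h import *
d=dict(np.load('pics/w5.npz'))
for n,p,z in[('sL',(222,77),.065),('sR',(287,76),.065),('jL',(199,143),.068),('jR',(310,141),.068),('sfarL',(227,220),.065),('sfarR',(284,220),.065)]: print(n,ray(d,p,z).round(4))
go([.464,.2225,.0655],179)
```

```text
sL [0.44   0.1957 0.065 ]
sR [0.4401 0.2506 0.065 ]
jL [0.4944 0.1729 0.068 ]
jR [0.4943 0.2713 0.068 ]
sfarL [0.5691 0.194  0.065 ]
sfarR [0.57   0.2493 0.065 ]
t 11.92 row [ 0.1022 -0.0026  0.1561] [-0.0001 -0.0004 -0.    ] F [-0.4 -0.4  0.3] pos [0.5407 0.2231 0.1825] [-1.80e+02 -2.00e-02  1.79e+02] w 0.332
```

Emit:
play_rows(
  steps="0.04 -0.001 0 0 0 0 0;0.08 -0.002 0 0 0 0 0;0.097 -0.002 0 0 0 0 0;0.097 -0.002 0 0 0 0 0;0.097 -0.002 0 0 0 0 0;0.097 -0.002 0 0 0 0 0;0.097 -0.002 0 0 0 0 0;0.097 -0.002 0.03 0 0 0 0;0.097 -0.002 0.06 0 0 0 0;0.097 -0.002 0.09 0 0 0 0",
)

```text
time_s: 12.75
tool_pos: [0.4689, 0.2228, 0.1141]
eef_rot: [180.0, 0.0, 179.0]
contact_force: [0.7, 0.5, -0.2]
width: 0.998
finger_force: 0.0
```

Run:
```python
from h import *
go([.468,.2228,.0655],179)
```

```text
t 12.75 row [0.0013 0.     0.0648] [ 0.0001  0.0006 -0.0005] F [ 0.7  0.5 -0.2] pos [0.4689 0.2228 0.1141] [1.7999e+02 3.0000e-02 1.7897e+02] w 0.998
```

Emit:
play_rows(
  steps="0.001 0 0.03 0 0 0 0;0.001 0 0.05 0 0 0 0;0.001 0 0.062 0 0 0 0;0.001 0 0.063 0 0 0 0;0.001 0 0.063 0 0 0 0;0.001 0 0.063 0 0 0 0",
)

```text
time_s: 13.25
tool_pos: [0.4682, 0.223, 0.0687]
eef_rot: [180.0, 0.1, 179.0]
contact_force: [0.3, -0.7, -0.2]
width: 0.997
finger_force: 0.0
```

Emit:
play_rows(
  steps="0 0 0.002 0 0 0 0;0 0 0.002 0 0 0 0;0 0 0.002 0 0 0 0",
)

```text
time_s: 13.5
tool_pos: [0.4677, 0.223, 0.0669]
eef_rot: [180.0, 0.0, 179.0]
contact_force: [-0.1, -0.4, 0.1]
width: 0.998
finger_force: 0.0
```

Emit:
play_rows(
  steps="0 0 0.002 0 0 0 0;0 0 0.002 0 0 0 0;0 0 0.002 0 0 0 1;0 0 0.002 0 0 0 1;0 0 0.002 0 0 0 1;0 0 0.002 0 0 0 1;0 0 0.002 0 0 0 1;0 0 0.002 0 0 0 1;0 0 0.002 0 0 0 1;0 0 0.002 0 0 0 1",
)

```text
time_s: 14.33
tool_pos: [0.4675, 0.2229, 0.0649]
eef_rot: [-180.0, -0.0, 179.0]
contact_force: [-0.1, 0.2, 0.3]
width: 0.621
finger_force: 30.0
```

Emit:
play_rows(
  steps="0 0 0 0 0 0 1;0 0 0 0 0 0 1",
)

```text
time_s: 14.5
tool_pos: [0.4675, 0.2229, 0.0649]
eef_rot: [-180.0, 0.0, 179.0]
contact_force: [0.8, 0.3, 0.1]
width: 0.621
finger_force: 30.0
```

Emit:
play_rows(
  steps="0 0 -0.003 0 0 0 1;0 0 -0.008 0 0 0 1;0 0 -0.016 0 0 0 1;0 0 -0.03 0 0 0 1;0 0 -0.05 0 0 0 1;0 0 -0.07 0 0 0 1;0 0 -0.09 0 0 0 1;0 0 -0.11 0 0 0 1;0 0 -0.12 0 0 0 1;0 0 -0.12 0 0 0 1",
)

```text
time_s: 15.33
tool_pos: [0.4682, 0.2231, 0.157]
eef_rot: [180.0, 0.2, 179.0]
contact_force: [0.2, 0.5, -0.6]
width: 0.618
finger_force: 30.0
```

Run:
```python
from h import *
go([.468,.2228,.0655],179)
e=snap('side','d6'); s=snap('scene','s6'); print(proj(e,[.53,.22,.15]),proj(s,[.53,.22,.15]))
f=lambda d,c,r:cv2.resize(d['image'][r-65:r+65,c-85:c+85,::-1],(390,300),interpolation=cv2.INTER_CUBIC)
u,v=map(int,proj(e,[.53,.22,.15]));p,q=map(int,proj(s,[.53,.22,.15]))
a=f(e,max(85,u),max(65,v));b=f(s,p,q)
u,v=map(int,proj(e,[.59,-.2,.06]));p,q=map(int,proj(s,[.59,-.2,.06]))
cv2.imwrite('pics/c6.png',np.vstack([np.hstack([a,b]),np.hstack([f(e,u,v),f(s,p,q)])]));print(u,v,p,q)
```

```text
t 15.33 row [ 0.0007 -0.0005  0.122 ] [ 0.0008  0.0034 -0.    ] F [ 0.2  0.5 -0.6] pos [0.4682 0.2231 0.157 ] [179.95   0.2  179.  ] w 0.618
[np.float64(192.28480848107796), np.float64(141.41655604487448)] [np.float64(323.04180198816425), np.float64(219.2297293224936)]
318 223 214 152
```

View pics/c6.png

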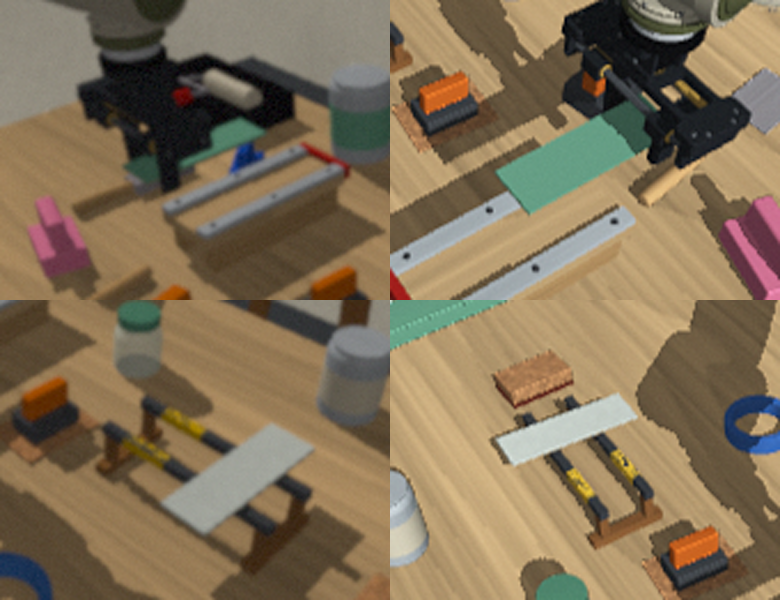

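The slat hangs level, green side up. Top right panel: its far end is at (497,172)–(532,211). Bottom panels: the rack's bands are at (580,485)/(623,462) in the scene view and (180,422)/(145,450) in the side view. I'll carry it to a spot where the wrist camera sees the rack.

Run:
```python
from h import *
d=dict(np.load('pics/s6.npz')); f=lambda a,b:((a-390)/2.294+238,b/2.308+154)
print('far L/R at .157',ray(d,f(497,172),.157).round(4),ray(d,f(532,211),.157).round(4))
go([.645,-.01,.22],179)
g=lambda a,b:((a-390)/2.294+129,(b-300)/2.308+87)
for n,p in[('bL',(580,485)),('bR',(623,462))]: print(n,ray(d,g(*p),.06).round(4))
e=dict(np.load('pics/d6.npz')); g=lambda a,b:(a/2.294+233,(b-300)/2.308+158)
for n,p in[('far',(180,422)),('near',(145,450))]: print(n,ray(e,g(*p),.06).round(4))
```

```text
far L/R at .157 [0.6196 0.1981 0.157 ] [0.618  0.2514 0.157 ]
t 15.43 row [-0.2423 -0.3063 -0.087 ] [-0.     -0.0001 -0.0001] F [-0.4  0.6 -1. ] pos [0.4674 0.2229 0.1548] [-1.8000e+02 -1.0000e-02  1.7899e+02] w 0.621
bL [ 0.6257 -0.1498  0.06  ]
bR [ 0.5603 -0.1563  0.06  ]
far [ 0.6156 -0.1571  0.06  ]
near [ 0.5531 -0.1602  0.06  ]
```

Emit:
play_rows(
  steps="-0.01 -0.013 -0.02 0 0 0 1;-0.03 -0.038 -0.04 0 0 0 1;-0.055 -0.07 -0.06 0 0 0 1;-0.08 -0.101 -0.08 0 0 0 1;-0.105 -0.133 -0.087 0 0 0 1;-0.13 -0.164 -0.087 0 0 0 1;-0.155 -0.196 -0.087 0 0 0 1;-0.18 -0.228 -0.087 0 0 0 1;-0.205 -0.259 -0.087 0 0 0 1;-0.22 -0.278 -0.087 0 0 0 1",
)

```text
time_s: 16.27
tool_pos: [0.6298, 0.0091, 0.2185]
eef_rot: [-180.0, -0.1, 178.9]
contact_force: [-0.5, -0.7, -0.4]
width: 0.621
finger_force: 30.0
```

Emit:
play_rows(
  steps="-0.01 -0.013 0 0 0 0 1;-0.018 -0.024 0 0 0 0 1;-0.022 -0.028 0 0 0 0 1;-0.022 -0.028 0 0 0 0 1;-0.022 -0.028 0 0 0 0 1",
)

```text
time_s: 16.68
tool_pos: [0.6447, -0.0092, 0.2198]
eef_rot: [180.0, -0.0, 179.0]
contact_force: [-0.3, 0.6, 0.7]
width: 0.619
finger_force: 30.0
```

Run:
```python
from h import *
w=snap('wrist','w7'); go([.645,-.01,.22],179)
```

```text
t 16.73 row [-0.0005 -0.0014  0.0001] [ 0.0002 -0.0004  0.0006] F [0.3 0.  0. ] pos [ 0.6446 -0.009   0.22  ] [ 1.7999e+02 -3.0000e-02  1.7903e+02] w 0.617
```

View pics/w7.png

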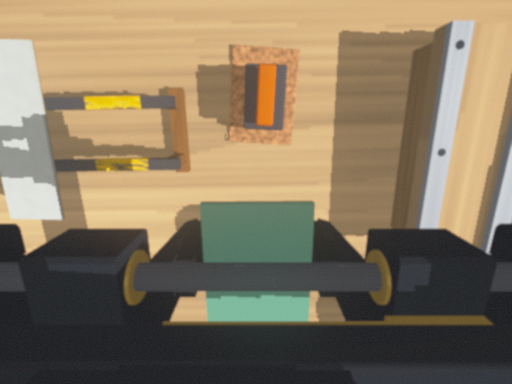

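Both yellow bands are visible: the near bar's at columns 85–141, row 102, and the far bar's at columns 97–148, row 163. The held slat looks square in the fingers.

Run:
```python
from h import *
d=dict(np.load('pics/w7.npz'))
h=cv2.cvtColor(d['image'],cv2.COLOR_RGB2HSV)
m=((h[...,0]>18)&(h[...,0]<35)&(h[...,1]>170)&(h[...,2]>90)).astype(np.uint8)
for r0,r1 in((85,125),(145,180)):
    ys,xs=np.nonzero(m[r0:r1,60:170]); xs+=60;ys+=r0
    x0,x1,y0,y1=*np.percentile(xs,[1,99]),*np.percentile(ys,[2,98]); print(len(xs),x0,x1,y0,y1)
    c=((x0+x1+1)/2,(y0+y1+1)/2)
    print(' ctr',ray(d,c,.06).round(4),'y ends',ray(d,(x0,c[1]),.06).round(4),ray(d,(x1+1,c[1]),.06).round(4),'x edges',ray(d,(c[0],y0),.06).round(4),ray(d,(c[0],y1+1),.06).round(4))
# dark bar extents columns near 65-80 and 145-160
g=cv2.cvtColor(d['image'],cv2.COLOR_RGB2GRAY).astype(int)
for c in(70,155,165): print(c,[r for r in range(80,190) if g[r,c]<75])
W=[(62,220),(25,40),(44,95)]
print('white edge pts',[ray(d,p,.065).round(4) for p in[(62,220),(27,40)]], 'near end slat',[ray(d,p,.22).round(4) for p in((200,203),(313,202))])
```

```text
660 86.0 139.0 96.0 108.0
 ctr [ 0.5595 -0.1532  0.06  ] y ends [ 0.5591 -0.1805  0.06  ] [ 0.56   -0.1259  0.06  ] x edges [ 0.5533 -0.1522  0.06  ] [ 0.5658 -0.1542  0.06  ]
310 98.0 146.0 159.0 169.0
 ctr [ 0.6229 -0.1529  0.06  ] y ends [ 0.6225 -0.1792  0.06  ] [ 0.6233 -0.1266  0.06  ] x edges [ 0.617 -0.152  0.06 ] [ 0.6289 -0.1538  0.06  ]
70 [165, 166, 167]
155 []
165 []
white edge pts [array([ 0.6834, -0.2271,  0.065 ]), array([ 0.5028, -0.2227,  0.065 ])] near end slat [array([ 0.6164, -0.0359,  0.22  ]), array([0.6167, 0.0191, 0.22  ])]
```

Run:
```python
from h import *
go([.529,-.151,.15],178.9)
```

```text
t 16.73 row [ 0.1509 -0.192   0.0934] [ 0.0002 -0.0004  0.0022] F [0.3 0.  0. ] pos [ 0.6446 -0.009   0.22  ] [ 1.7999e+02 -3.0000e-02  1.7903e+02] w 0.617
```

Emit:
play_rows(
  steps="0.015 -0.018 0 0 0 0 1;0.04 -0.05 0 0 0 0 1;0.065 -0.082 0 0 0 0 1;0.09 -0.114 0.01 0 0 0 1;0.115 -0.146 0.02 0 0 0 1;0.135 -0.172 0.035 0 0 0 1;0.147 -0.187 0.055 0 0 0 1;0.151 -0.192 0.075 0 0 0.002 1;0.151 -0.192 0.09 0 0 0.002 1;0.151 -0.192 0.093 0 0 0.002 1",
)

```text
time_s: 17.57
tool_pos: [0.5282, -0.151, 0.149]
eef_rot: [179.9, -0.1, 178.9]
contact_force: [-0.0, 1.5, -0.1]
width: 0.616
finger_force: 30.0
```

Run:
```python
from h import *
go([.529,-.151,.075],178.9)
```

```text
t 17.57 row [-0.0013 -0.0001  0.0986] [ 0.0013 -0.0023 -0.0004] F [-0.   1.5 -0.1] pos [ 0.5282 -0.151   0.149 ] [ 1.7992e+02 -1.4000e-01  1.7888e+02] w 0.616
```

Emit:
play_rows(
  steps="-0.001 0 0.025 0 0 0 1;-0.001 0 0.05 0 0 0 1;-0.001 0 0.07 0 0 0 1;-0.001 0 0.085 0 0 0 1;-0.001 0 0.094 0 0 0 1;-0.001 0 0.098 0 0 0 1;-0.001 0 0.1 0 0 0 1;-0.001 0 0.1 0 0 0 1;-0.001 0 0.1 0 0 0 1",
)

```text
time_s: 18.32
tool_pos: [0.5303, -0.1518, 0.0761]
eef_rot: [-180.0, 0.1, 178.9]
contact_force: [-0.0, -0.0, -0.1]
width: 0.622
finger_force: 30.0
```

Run:
```python
from h import *
go([.529,-.151,.0655],178.9)
e=snap('side','d8'); s=snap('scene','s8')
def f(d):
    u,v=map(int,proj(d,[.59,-.18,.06])); print(u-70,v-60)
    return cv2.resize(d['image'][v-60:v+60,u-70:u+70,::-1],None,fx=2.8,fy=2.8,interpolation=cv2.INTER_CUBIC)
cv2.imwrite('pics/c8.png',np.hstack([f(e),f(s)]))
```

```text
t 18.32 row [0.0018 0.0011 0.0141] [-0.0005  0.001  -0.0004] F [-0.  -0.  -0.1] pos [ 0.5303 -0.1518  0.0761] [-1.7997e+02  6.0000e-02  1.7888e+02] w 0.622
242 159
147 96
```

View pics/c8.png

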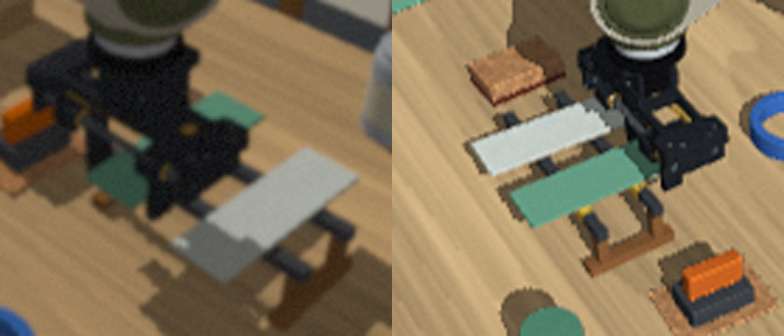

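The green slat hovers over the bands, parallel to the white slat. In the scene crop its far end is at (512,193)–(530,224), and the white slat's is at (471,143)–(487,175).

Run:
```python
from h import *
d=dict(np.load('pics/s8.npz')); g=lambda a,b:((a-392)/2.8+147,b/2.8+96)
for n,p,z in[('gL',(512,193),.076),('gR',(530,224),.076),('wL',(471,143),.065),('wR',(487,175),.065)]: print(n,ray(d,g(*p),z).round(4))
```

```text
gL [ 0.6796 -0.1766  0.076 ]
gR [ 0.6838 -0.1274  0.076 ]
wL [ 0.6793 -0.2813  0.065 ]
wR [ 0.6861 -0.2263  0.065 ]
```

Emit:
play_rows(
  steps="-0.001 0 0.004 0 0 0 1;-0.001 0 0.008 0 0 0 1;-0.001 0 0.011 0 0 0 1;-0.001 0 0.0125 0 0 0 1;-0.001 0 0.0135 0 0 0 1;-0.001 0 0.0135 0 0 0 1;-0.001 0 0.0135 0 0 0 1",
)

```text
time_s: 19.0
tool_pos: [0.5307, -0.1518, 0.0653]
eef_rot: [-180.0, 0.0, 178.9]
contact_force: [0.4, -0.5, -0.2]
width: 0.624
finger_force: 30.0
```

Emit:
play_rows(
  steps="0 0 0.0007 0 0 0 1;0 0 0.0013 0 0 0 1;0 0 0.0013 0 0 0 1",
)

```text
time_s: 19.25
tool_pos: [0.5308, -0.1518, 0.0645]
eef_rot: [-180.0, 0.0, 178.9]
contact_force: [-2.1, -0.3, 2.4]
width: 0.621
finger_force: 30.0
```

Emit:
play_rows(
  steps="0 0 0 0 0 0 0.3;0 0 0 0 0 0 0.2;0 0 0 0 0 0 0.15;0 0 0 0 0 0 0.15;0 0 0 0 0 0 0.15;0 0 0 0 0 0 0.15",
)

```text
time_s: 19.75
tool_pos: [0.5307, -0.1517, 0.0642]
eef_rot: [180.0, -0.0, 178.9]
contact_force: [-0.9, 0.4, -0.6]
width: 0.85
finger_force: 0.0
```

Emit:
play_rows(
  steps="0 0 -0.01 0 0 0 0.15;0 0 -0.03 0 0 0 0.15;0 0 -0.07 0 0 0 0.15;0 0 -0.11 0 0 0 0.15;0 0 -0.15 0 0 0 0.15;0 0 -0.19 0 0 0 0.15;0 0 -0.2 0 0 0 0.15;0 0 -0.2 0 0 0 0.15",
)

```text
time_s: 20.42
tool_pos: [0.5313, -0.152, 0.2168]
eef_rot: [-179.9, 0.2, 178.9]
contact_force: [-0.7, -0.2, -0.9]
width: 0.849
finger_force: 0.0
```

Emit:
play_rows(
  steps="-0.05 0.05 0 0 0 0 0.15;-0.1 0.1 0 0 0 0 0.15;-0.12 0.15 0 0 0 0 0.15;-0.12 0.18 0 0 0 0 0.15;-0.12 0.18 0 0 0 0 0.15;-0.12 0.18 0 0 0 0 0.15",
)

```text
time_s: 20.92
tool_pos: [0.6231, -0.0166, 0.2122]
eef_rot: [180.0, -0.2, 179.1]
contact_force: [-0.4, 0.2, -0.3]
width: 0.851
finger_force: 0.0
```

Run:
```python
from h import *
w=snap('wrist','w9'); s=snap('scene','s9')
p,q=map(int,proj(s,[.58,-.05,.03])); print(p-90,q-90)
a=cv2.resize(s['image'][q-90:q+90,p-90:p+90,::-1],(384,384),interpolation=cv2.INTER_CUBIC)
cv2.imwrite('pics/c9.png',np.hstack([w['image'][:,:400,::-1],a]))
go([0,0,0],0)
```

```text
153 99
t 21.02 row [0.8301 0.0088 0.2858] [-3.2000e-03 -2.0000e-04  2.9809e+00] F [ 0.5 -0.4 -0. ] pos [ 0.6228 -0.0191  0.213 ] [ 1.7999e+02 -1.2000e-01  1.7885e+02] w 0.847
```

View pics/c9.png

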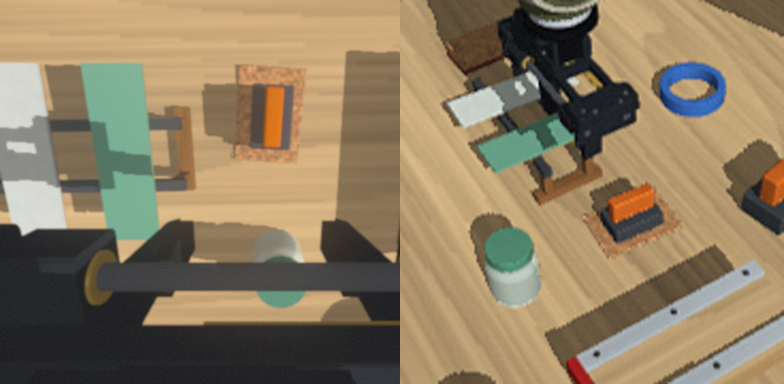

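The slat lies flat on both bars and hides the yellow bands; in the wrist picture its corners are (82,64), (143,63), (158,238) and (106,240). One numeric check follows.

Run:
```python
from h import *
d=dict(np.load('pics/w9.npz'))
print(fit(d,[((-.09,-.028,.065),(82,64)),((-.09,.028,.065),(143,63)),((.09,.028,.065),(158,238)),((.09,-.028,.065),(106,240))]))
h=cv2.cvtColor(d['image'],cv2.COLOR_RGB2HSV)
m=(h[...,0]>18)&(h[...,0]<35)&(h[...,1]>170)&(h[...,2]>90); print('yellow px',m[100:200,40:190].sum())
for n,p,z in[('bar near end',(182,124),.06),('bar far end',(188,185),.06),('near edges',(170,118),.06),('',(170,131),.06),('far',(172,180),.06),('',(172,190),.06),('wL',(42,64),.065),('wR',(65,232),.065)]: print(n,ray(d,p,z).round(4))
```

```text
(array([ 0.5933, -0.1524]), np.float64(-1.83), np.float64(1.12))
yellow px 0
bar near end [ 0.5597 -0.0907  0.06  ]
bar far end [ 0.6228 -0.0898  0.06  ]
near edges [ 0.5537 -0.1022  0.06  ]
 [ 0.5664 -0.1034  0.06  ]
far [ 0.6171 -0.1064  0.06  ]
 [ 0.6281 -0.1074  0.06  ]
wL [ 0.5032 -0.2153  0.065 ]
wR [ 0.6726 -0.2279  0.065 ]
```

```bash
python3 -c "
from rig import arm
print(arm.job_done())"
```

```text
the job is handed in; nothing more can be done
None
```

The job is handed in after about 21 s of the allowed 64 s: the weight stands within about 2 mm of the pad's centre, and the green slat lies green side up across both bars, about 2 mm off the centre of the yellow bands; the judge's verdict was not shown.

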